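Serve a doughnut with tongs from the drop-front case

TASK

Pull the pastry case's front door down until it lies fully open and leave it open, then pick up the red-handled tongs and with them take the pink-iced doughnut out of the case. Finish while still holding it in the tongs, out in front of the case and at least 10 cm above the lowered door. Do not touch any doughnut with the gripper itself, do not shift the other two doughnuts, and leave the blue mug where it is.

Things in the scene. Friction and masses are not known exactly. Their poses are not given: they have to be found in the camera images.
- case: Fixed white pastry case, 210 deep, 330 wide, 172 high. Origin: centre of its lower front edge, on the table; x points into the case, z up. Side walls 9 thick with 14 x 14 corner posts. Door down, the front is open above the 76 high tray, 302 between the posts. Roof: frame and thin wires along y, 160 to 172 above the table, open to view from above.
- case_tray (a point): Point on top of the case's metal tray (76 above the table), 65 behind the front, midway along y. The three doughnuts stand in a row along the case's y, 90 apart, centred near this point.
- door (a joint): Bottom-hinged clear front door in a metal frame, 320 wide, 150 high, 12 thick. 0 = upright, shut; 1.57 = fully open, lying level towards the robot, upper face 36 above the table. Damped hinge, no latch: it moves with a pull of under 5 N; pulled beyond about 0.2 rad and let go it sinks fully open by itself in 1 to 2 s.
- door_bar (a point): Centre of the black round bar (12 diameter, along the case's y, 130 clear between its two thin posts) that stands 32 above the door's top edge, 182 from the hinge; shut, it is 212 above the table, 40 over the roof, so it can be pinched from above and turns between the fingers.
- door_hinge (a point): Middle of the door's hinge line, which runs along the case's y, 9 in front of the case and 30 above the table.
- tongs: Loose sprung tongs, 290 long, 0.14 kg, steel arms with red sleeves, lying on their side (arms level, side by side) on the rest. Origin: on the centre line at the underside, below the grip; x towards the jaws, z up. Arms and jaws 28 high. Pivot (vertical axis) 110 behind the origin. Sleeves from 50 behind to 55 ahead of it. Jaw plates from 114 to 166 ahead, 3 thick, inner gap 84 when open.
- tongs_grip (a point): Where to grip the tongs, across the sleeves, 14 above the underside (38 above the table on the rest), 17 ahead of the centre of mass. Over the sleeves here: 64 open, 52 (faces parallel) with the jaws 56 apart. Squeezed to 60 to 62 (jaws about 75 apart) they can be carried and still pass over a doughnut.
- tongs_jaws (a point): Midpoint between the two jaw plates, 140 ahead of the grip, 14 above the underside.
- tongs_left (a joint): Closing angle of each arm (both close equally): 0 open (jaw gap 84), 0.056 jaws parallel and 56 apart, 0.12 closed (gap about 24). The jaw gap shrinks 2.3 mm per mm of squeeze at the grip. A spring opens them: 10 N on each sleeve starts closing, 12 N at 56 gap.
- tong_rest: Fixed steel rest under the tongs, same axes and origin in plan: plate 300 x 60, 4 thick, with two ridges 24 high across it, 60 wide at 100 behind and 110 wide at 100 ahead of the origin; the tongs lie on the ridges, free below the sleeves.
- pink_doughnut: The pink-iced mini ring doughnut to be served: 56 diameter, 24 high, 40 g. Origin: centre of its underside. It may stand in any of the three places of the row.
- chocolate_doughnut: Dark-brown-iced doughnut of the same size, to be left in place.
- white_doughnut: Cream-white-iced doughnut of the same size, to be left in place.
- mug: Blue mug, 80 diameter, 90 high, on the table; leave it standing. Origin: centre of its underside.
Not all that is in view belongs to the job. What is shaped like the pink_doughnut but green or yellow is not meant.

How it is judged:
On the way, in this order (a step that is already met when the one before it is completed fails the run):
1. the door is pulled down fully open (value of joint door above 1.45 rad), for 0.2 s.
2. the tongs are held by the gripper, lifted off their rest (height (world z) of tongs_grip above 0.06 m and contact force between the fingers and tongs above 1 N), for 0.2 s.
3. the pink doughnut is lifted off the tray in the tongs (height (world z) of pink_doughnut above 0.086 m and contact force between tongs and pink_doughnut above 0.5 N and contact force between case and pink_doughnut below 0.05 N), for 0.2 s.
At the end, for the whole second after the job is handed in: Pink doughnut still, held by the tongs alone, tongs by the gripper alone; its underside over 0.132 m above the table, its centre 28 mm or more in front of the case. Door over 1.4 rad. Other doughnuts within 20 mm, mug within 30 mm of their starts (height (world z) of pink_doughnut above 0.132 m and x of pink_doughnut in the frame of case below -0.028 m and contact force between tongs and pink_doughnut above 0.5 N and contact force between the fingers and tongs above 1 N and contact force between each of case, the arm and pink_doughnut below 0.05 N and contact force between case and tongs below 0.3 N and linear speed of pink_doughnut below 0.05 m/s and value of joint door above 1.4 rad and distance of each of chocolate_doughnut, white_doughnut from where it was at the start of the episode below 0.02 m and distance of mug from where it was at the start of the episode below 0.03 m); the arm keeps its last pose, push and grip.
It fails at once if the gripper touches a doughnut (contact force between any of the arm, the fingers and pink_doughnut above 0.3 N or contact force between any of the fingers, the arm and chocolate_doughnut above 0.3 N or contact force between any of the fingers, the arm and white_doughnut above 0.3 N).
It fails at once if another doughnut is shifted by more than 20 mm (distance of any of chocolate_doughnut, white_doughnut from where it was at the start of the episode above 0.02 m).
It fails at once if the mug is shifted by more than 30 mm (distance of mug from where it was at the start of the episode above 0.03 m).
It also fails if it takes over 69 s, if anything falls off the work surface, if the arm or the gripper's body presses on something with over 40 N, if the wrist force passes 120 N, or if a joint passes its speed limit or range.

ROBOT

A 7-joint arm with a two-finger parallel gripper is mounted at the origin on the work surface. World frame = base frame: x ahead of the robot, y to its left, z up, the work surface at z = 0. Lengths are in m, angles in rad, forces in N, time in s.
With the tool pointing down it reaches from about 0.4 to 0.85 m from the base axis. Payload 10.4 kg.
Tool frame: the origin (TCP) lies where the fingers leave the gripper's body, on its centre line; the fingertips stand 73 mm ahead of it and the grasp point (between the pads) lies 54 mm ahead of it (bot.grasp_offset is the distance from the TCP to the grasp point, in m); x points along the fingers, z is the direction in which the jaws open and shut, and the axes are right-handed (so a half turn about x gives the same grasp; the last joint's range is limited). The gripper opens to 85 mm and grips with 20 to 120 N. Pads are 22 mm wide; open, the fingers measure 114 mm over their backs; the gripper's body (76 mm by 85 mm) begins 54 mm behind the grasp point. The pads swing forward as they close: fully open they stand 13 mm farther back than shut.
Start: joints at [1.111, 0.332, -0.065, 1.46, 0.022, 1.35, -0.088], TCP at [0.264, -0.566, 0.304] pointing down, gripper open.
Joint ranges: [-2.6, 2.6], [-0.5, 2.12], [-1.47, 1.34], [0.16, 2.42], [-1.27, 4.41], [0.06, 2.06], [-2.6, 2.6]. Speed limits (rad/s): [2.22, 2.22, 2.79, 2.79, 3.14, 3.14, 3.14].

INTERFACE

Orientations are given as a 3x3 rotation matrix whose columns are the frame's x, y, z axes.
In Python, from cell import bot gives the robot as it stands.
- The arm moves only by the tool drive_tool, never from a script. Its argument "targets" is a list of rows, each an object with "dr": the turn, a rotation vector about the tool's x, y, z in degrees, a list of three; "linear": the shift along the tool's x, y, z in m, a list of three; "grip": the finger opening in m, from 0 to 0.0854. A call has exactly 10 rows; each row is the pose to reach, as a shift and turn from the pose measured when the call began, along the tool's axes at that moment; what a row does not reach only later rows make up. A row lasts 1/10 s, in which the tool goes at most 50 mm and 8.59 degrees, less where a joint would pass 70% of its speed; a pose out of reach is approached as far as the arm can. A call with a gripper value outside its range is refused whole. The fingers move at their own pace and stop on an object; "squeeze" is the grip in N (left out, the last holds). Time passes only in rows, so rows that repeat a pose let the fingers close, or fill a call up. It gives the time, the measured TCP pose, the force and the opening at its end, in the units of the state.
- bot.get_state(): the state, without advancing time (a new reading comes with each control period).
- bot.get_image(name): name is "scene" or "top" or "wrist"; returns the picture (384x512x3 uint8, blue, green, red); there is no depth.
- bot.get_calibration(name): a dict with "K" (3x3 intrinsics, pixels), "k1" (the pictures are not rectified: a ray, as slopes to the right and down, at radius r is drawn at 1 + k1 r^2 times it, then the intrinsics apply), "R" (3x3) and "t" (3): a world point X has camera coordinates R X + t. Camera axes: x right, y down, z forward; pixel columns grow to the right and rows downward; lengths in m; the calibration is good to about 2 mm. A picture is of the moment at which its call begins: read the wrist's pose just before it. get_calibration takes no time and is no camera call; for the wrist camera it gives the pose at the moment of the call.
- bot.finish_job(): hands the job in, once; it reports no verdict.
Trained networks look in the newest picture that a camera, given by its name, has taken for a name from the list of things; names that differ only in an ending like _2 or _b are one class to them, and where a whole thing is asked for, a point or a joint stands for the part that bears it (a point fixed in the world has none). Each returns a list of dicts, best first, with "conf" (0 to 1); they miss things now and then, are a little off and sometimes report something else, mostly with a low value. They report only what shows in the picture. A call takes as long as a camera call. They do not tell look-alikes from the thing itself.
- bot.silhouettes(camera, query): "pixels" (384x512 bool, what is visible of it) and "box" ([centre column, centre row, width, height] in pixels, round what is visible of it).
The state is a dict: "time_s": time; "joint_pos": joint angles; "joint_velocities": joint speeds; "joint_efforts": joint torques, N m; "position": TCP position; "eef_rot": TCP orientation; "contact_force": force on the tool from outside, world axes, zero at the start; "wrist_torque": the same for the moment, N m; "width": finger opening in m.
Only numpy, scipy, OpenCV 4.12 (cv2) and the standard library are available. Lean on these libraries where they do the work, as an engineer would, in place of code of your own. Each camera call takes 0.05 s, during which the arm holds its last target.

## Working session

There is one attempt and no reset: what is moved stays moved. The work goes in short steps, Python scripts to look and compute and a tool call to move; the robot and the scene stay as the last step left them, time stands still between calls to the robot, and variables do not carry over. Pictures are saved under pics/ and viewed, and the job is handed in when it is done.

Besides the shell and the picture viewer there is one more tool, called after "Request:" as name(argument=value, ...), one argument or row to a line, values as JSON. drive_tool: Moves the arm, as the interface text tells. Its arguments: {"type":"object","properties":{"targets":{"type":"array","items":{"type":"object","properties":{"dr":{"type":"array","items":{"type":"number"}},"linear":{"type":"array","items":{"type":"number"}},"grip":{"type":"number"}}}},"squeeze":{"type":"number"}},"required":["targets"]}

```bash
ls; mkdir -p pics
python3 - <<'E'
from cell import bot
import cv2
s=bot.get_state();print(s['time_s'],s['position'],s['eef_rot'],s['width'])
for n in ['scene','top','wrist']:
    im=bot.get_image(n);cv2.imwrite(f'pics/{n}0.png',im)
    c=bot.get_calibration(n);print(n,c)
print(bot.grasp_offset)
E
```

```text
pics
0.0 [ 0.26425898 -0.56607193  0.30308595] [[-7.08818583e-04  9.06123295e-01  4.23013088e-01]
 [ 1.28616908e-03  4.23013670e-01 -9.06122387e-01]
 [-9.99998922e-01 -9.82100338e-05 -1.46526771e-03]] 0.0856210864682778
scene {'K': array([[442.62285703,   0.        , 257.71044964],
       [  0.        , 442.62285703, 185.3474358 ],
       [  0.        ,   0.        ,   1.        ]]), 'k1': -0.1283756784192898, 'R': array([[ 0.89888514,  0.43809321, -0.00893581],
       [ 0.31224252, -0.65470404, -0.68838015],
       [-0.30742497,  0.61598454, -0.72529506]]), 't': array([-0.53895957, -0.06599684,  1.73940443])}
top {'K': array([[363.14724344,   0.        , 252.65241987],
       [  0.        , 363.14724344, 191.60976494],
       [  0.        ,   0.        ,   1.        ]]), 'k1': -0.020047240011362124, 'R': array([[-1.90128345e-02, -9.99815376e-01, -2.77960984e-03],
       [-9.89418342e-01,  1.92149383e-02, -1.43812834e-01],
       [ 1.43839692e-01,  1.59073526e-05, -9.89601002e-01]]), 't': array([0.06654428, 0.59896124, 1.0595427 ])}
wrist {'K': array([[274.70124823,   0.        , 250.30660546],
       [  0.        , 274.70124823, 191.65525262],
       [  0.        ,   0.        ,   1.        ]]), 'k1': -0.030258662867331355, 'R': array([[ 4.22386136e-01, -9.06415876e-01, -4.60453494e-04],
       [-8.72536665e-01, -4.06736043e-01,  2.70639167e-01],
       [-2.45498921e-01, -1.13912469e-01, -9.62680752e-01]]), 't': array([-0.6246875 , -0.03470217,  0.37823976])}
0.0539
```

View pics/scene0.png

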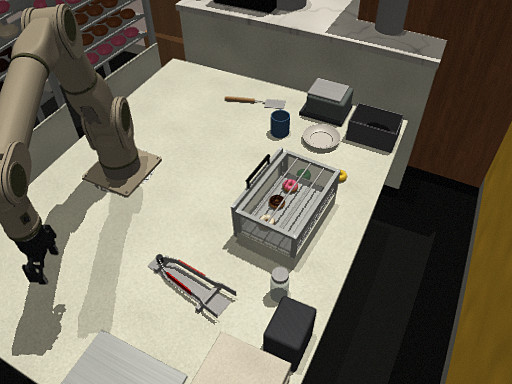

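View pics/top0.png

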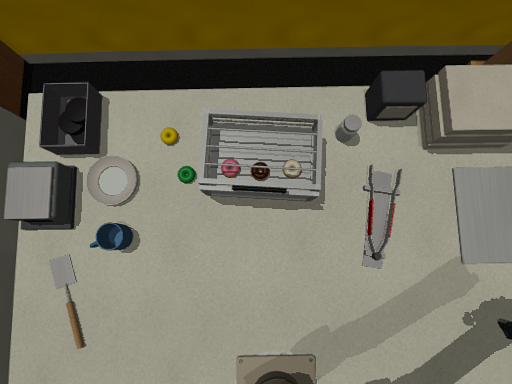

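View pics/wrist0.png

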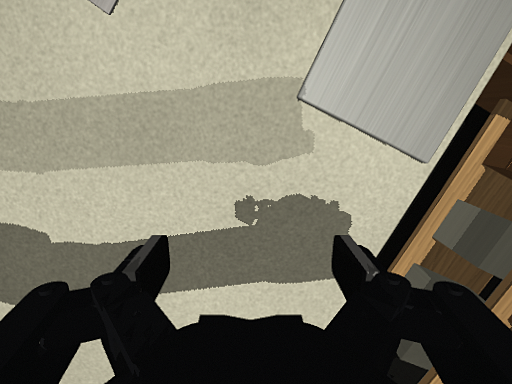

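```bash
cat > h.py <<'E'
import numpy as np,cv2
from cell import bot
def proj(c,X):
    X=np.atleast_2d(X);p=X@c['R'].T+c['t'];s=p[:,:2]/p[:,2:];r2=(s**2).sum(1,keepdims=True)
    s=s*(1+c['k1']*r2);return s*[c['K'][0,0],c['K'][1,1]]+[c['K'][0,2],c['K'][1,2]]
def ray(c,uv):
    uv=np.atleast_2d(uv).astype(float);d=(uv-[c['K'][0,2],c['K'][1,2]])/[c['K'][0,0],c['K'][1,1]]
    s=d.copy()
    for _ in range(20): s=d/(1+c['k1']*(s**2).sum(1,keepdims=True))
    v=np.c_[s,np.ones(len(s))]@c['R'];return -c['R'].T@c['t'],v
def back(c,uv,z):
    o,v=ray(c,uv);return o+v*((z-o[2])/v[:,2])[:,None]
E
python3 - <<'E'
from h import *
im={n:bot.get_image(n) for n in['scene','top']}
for n in im:
    for q in ['case','door_bar','door','tongs','tong_rest','pink_doughnut','chocolate_doughnut','white_doughnut','mug']:
        for d in bot.silhouettes(n,q)[:3]:
            m=d['pixels'];ys,xs=np.nonzero(m)
            np.save(f'pics/{n}_{q}.npy',m) if d is not None and d['conf']>.5 else 0
            print(n,q,round(d['conf'],2),np.round(d['box'],1),xs.mean().round(1),ys.mean().round(1),len(xs))
t=im['top']
cv2.imwrite('pics/case_c.png',cv2.resize(t[100:215,190:335],None,fx=5,fy=5,interpolation=cv2.INTER_CUBIC))
cv2.imwrite('pics/tong_c.png',cv2.resize(t[155:280,345:425],None,fx=5,fy=4.8,interpolation=cv2.INTER_CUBIC))
print(bot.get_state()['time_s'])
E
```

```text
scene case 0.97 [285.9 206.8 105.4 121.1] 283.8 206.4 8445
scene case 0.55 [290.3 185.3  14.2  12.4] 289.4 185.4 124
scene door_bar 0.71 [259.9 193.2  50.7  90.3] 257.4 185.1 1239
scene door 0.72 [258.1 191.6  50.9  87. ] 258.5 183.7 1035
scene tongs 0.8 [194.6 284.7  75.9  63.6] 191.1 279.6 800
scene tongs 0.39 [187.9 287.2  77.9  49.1] 192.4 286.1 1373
scene tong_rest 0.95 [188.9 288.1  77.2  48.1] 192.8 285.9 1302
scene pink_doughnut 0.61 [342.1 178.1   7.7  11.8] 342.6 175.8 53
scene pink_doughnut 0.53 [195.  287.6  80.4  67.3] 191.4 279.3 772
scene pink_doughnut 0.44 [290.8 188.8  13.1  13.9] 288.9 185.8 167
scene chocolate_doughnut 0.59 [277.4 203.4  15.8  15.6] 275.7 201.5 153
scene chocolate_doughnut 0.54 [285.9 207.6 104.6 122.2] 283.9 206.6 8144
scene white_doughnut 0.62 [267.4 222.1  12.9   4.6] 267.6 218.7 87
scene white_doughnut 0.2 [257.4 191.7  48.7  83.2] 258.3 182.9 1011
scene mug 0.74 [258.  193.2  51.4  82.8] 258.4 182.3 949
scene mug 0.68 [279.4 122.9  20.5  23.4] 279.8 123.0 451
scene mug 0.6 [197.6 285.9  78.8  67. ] 191.8 279.2 811
top case 0.67 [261.1 155.6 12
[... 203 characters left out ...]
241
top tongs 0.67 [383.6 213.9  32.   90.7] 380.6 214.1 864
top tong_rest 0.73 [381.4 220.4  39.9  96.1] 378.1 216.8 1566
top tong_rest 0.16 [258.8 192.7 117.1  18.6] 258.1 192.4 1229
top pink_doughnut 0.71 [186.4 173.7  16.7  20.4] 186.0 173.9 234
top pink_doughnut 0.56 [169.8 137.   10.5  13.4] 168.8 135.6 196
top pink_doughnut 0.52 [229.8 169.   20.5  20.6] 229.8 167.3 218
top chocolate_doughnut 0.65 [229.2 170.2  18.   18.7] 229.5 168.9 205
top chocolate_doughnut 0.51 [257.7 170.6  19.8  21.6] 259.6 170.9 248
top white_doughnut 0.76 [290.9 169.2  17.1  18.5] 291.6 168.4 236
top mug 0.76 [112.8 237.9  42.9  28. ] 112.9 236.9 912
top mug 0.68 [371.2 210.    4.9  86.8] 370.7 212.3 305
1.15
```

View pics/case_c.png

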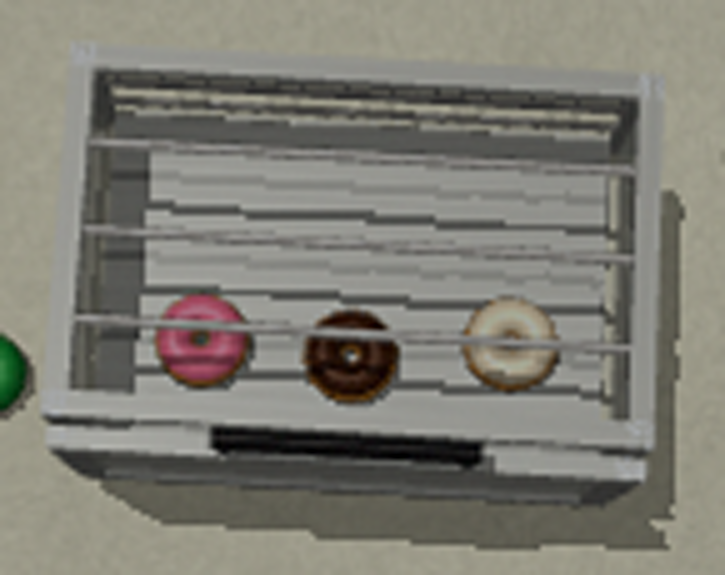

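View pics/tong_c.png

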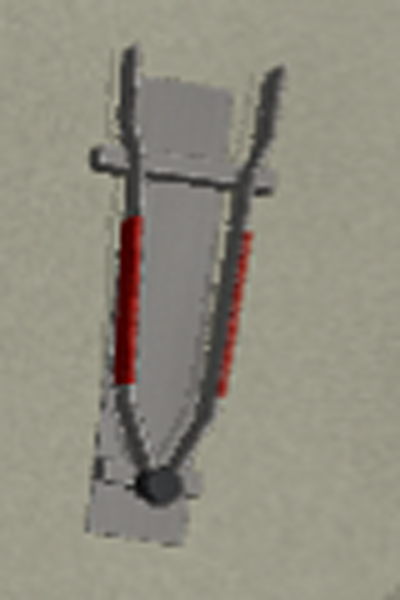

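Run:
```python
from h import *
c=bot.get_calibration('top')
def C(p): p=np.atleast_2d(p);return (p+.5)/5-.5+[190,100]
def T(p): p=np.atleast_2d(p);return (p+.5)/[5,4.8]-.5+[345,155]
b=back(c,C([(212,438),(480,456)]),.214);print('bar',b,b.mean(0))
k=back(c,C([(72,45),(662,75),(653,450),(45,415)]),.172);print('roof',k)
# least-squares rectangle 210x330 : model corners in case frame
from scipy.optimize import least_squares
M=np.array([(.21,.165),(.21,-.165),(0,-.165),(0,.165)])
f=lambda p:((np.array([[np.cos(p[2]),-np.sin(p[2])],[np.sin(p[2]),np.cos(p[2])]])@M.T).T+p[:2]-k[:,:2]).ravel()
r=least_squares(f,[.5,0,0]);print('case',r.x,np.degrees(r.x[2]),np.round(r.fun*1e3,1))
d=back(c,C([(203,340),(351,355),(511,342)]),.090);print('dough',d)
R=lambda a:np.array([[np.cos(a),-np.sin(a)],[np.sin(a),np.cos(a)]])
print('in case',(d[:,:2]-r.x[:2])@R(r.x[2]));print('bar in case',(b[:,:2]-r.x[:2])@R(r.x[2]))
t=back(c,T([(131,48),(280,70)]),.052);p=back(c,T((159,487)),.055);print('tips',t,'pivot',p)
m=t.mean(0);v=m-p[0];print(m,np.linalg.norm(v[:2]),np.degrees(np.arctan2(v[1],v[0])), 'grip',p+v*110/276)
s=back(c,T([(132,220),(125,380),(247,235),(222,395)]),.05);print('sleeves',s)
rc=back(c,T([(143,78),(233,92),(184,545),(88,532)]),.004);print('rest',rc,rc.mean(0))
w=rc[:2].mean(0)-rc[2:].mean(0);print(np.linalg.norm(w),np.degrees(np.arctan2(w[1],w[0])))
print('mug',back(c,(113,238),.06))
```

```text
bar [[ 0.587799    0.10781879  0.214     ]
 [ 0.57578766 -0.02944764  0.214     ]] [0.58179333 0.03918557 0.214     ]
roof [[ 0.81690965  0.18564985  0.172     ]
 [ 0.79304066 -0.1409641   0.172     ]
 [ 0.58336335 -0.12620298  0.172     ]
 [ 0.60875825  0.20000113  0.172     ]]
case [ 0.59580266  0.03734774 -0.07365478] -4.220108047269509 [ 0.5  0.8  0.1 -1.7  0.3 -1.  -0.8  1.9]
dough [[ 0.66587017  0.11959089  0.09      ]
 [ 0.65518663  0.03288549  0.09      ]
 [ 0.66113786 -0.06119376  0.09      ]]
in case [[ 6.38254028e-02  8.71763049e-02]
 [ 5.95513307e-02 -8.01975397e-05]
 [ 7.24095476e-02 -9.34664228e-02]]
bar in case [[-0.0131678   0.069691  ]
 [-0.01504538 -0.06808715]]
tips [[ 0.67510258 -0.30686555  0.052     ]
 [ 0.6591596  -0.3970731   0.052     ]] pivot [[ 0.40026414 -0.30448081  0.055     ]]
[ 0.66713109 -0.35196933  0.052     ] 0.27105926880007564 -10.090066822059299 grip [[ 0.50662416 -0.32340739  0.05380435]]
sleeves [[ 0.5653851  -0.30084154  0.05      ]
 [ 0.46578248 -0.29017884  0.05      ]
 [ 0.55455327 -0.36970754  0.05      ]
 [ 0.45536183 -0.34742507  0.05      ]]
rest [[ 0.66504717 -0.32920383  0.004     ]
 [ 0.65454362 -0.38593863  0.004     ]
 [ 0.36154954 -0.3344305   0.004     ]
 [ 0.37095845 -0.2759895   0.004     ]] [ 0.51302469 -0.33139062  0.004     ]
0.29817487199101084 -10.11391254767779
mug [[0.46748872 0.46942829 0.06      ]]
```

```bash
cat >> h.py <<'E'
from scipy.spatial.transform import Rotation as Ro
def goalR(zang):
    a=np.radians(zang);x=np.array([0,0,-1.]);z=np.array([np.cos(a),np.sin(a),0]);return np.c_[x,np.cross(z,x),z]
def go(pos,zang):
    s=bot.get_state();R=np.array(s['eef_rot']);p=np.array(s['position'])
    print('t',s['time_s'],'p',p.round(4),'yaw z',np.degrees(np.arctan2(R[1,2],R[0,2])).round(1),'w',s['width'].__round__(4),'F',np.round(s['contact_force'],1))
    dr=np.degrees(Ro.from_matrix(R.T@goalR(zang)).as_rotvec())
    print('linear',(R.T@(np.array(pos)-p)).round(4),'dr',dr.round(1))
E
python3 - <<'E'
from h import *
go([.582,.039,.33],-4.2)
c=bot.get_calibration('wrist');s=bot.get_state();print('cam in tool',np.array(s['eef_rot']).T@(-c['R'].T@c['t']-s['position']))
E
```

```text
t 1.15 p [ 0.2644 -0.5663  0.3039] yaw z -65.0 w 0.0854 F [0.1 0.2 0.9]
linear [-0.0261  0.5438 -0.4141] dr [-60.8   0.    0. ]
cam in tool [-6.99175691e-02  6.85055840e-02  3.48937810e-05]
```

Request:
drive_tool(
  targets=[
    {"dr":[-10,0,0],"linear":[-0.026,0.04,-0.03],"grip":0.06},
    {"dr":[-15,0,0],"linear":[-0.026,0.08,-0.06],"grip":0.06},
    {"dr":[-20,0,0],"linear":[-0.026,0.12,-0.09],"grip":0.06},
    {"dr":[-25,0,0],"linear":[-0.026,0.16,-0.12],"grip":0.06},
    {"dr":[-30,0,0],"linear":[-0.026,0.2,-0.15],"grip":0.06},
    {"dr":[-35,0,0],"linear":[-0.026,0.24,-0.18],"grip":0.06},
    {"dr":[-40,0,0],"linear":[-0.026,0.28,-0.21],"grip":0.06},
    {"dr":[-44,0,0],"linear":[-0.026,0.32,-0.24],"grip":0.06},
    {"dr":[-48,0,0],"linear":[-0.026,0.36,-0.27],"grip":0.06},
    {"dr":[-52,0,0],"linear":[-0.026,0.4,-0.3],"grip":0.06},
  ],
)

```text
time_s: 2.15
position: [0.4978, -0.1284, 0.3303]
eef_rot: [[0.001, 0.222, 0.975], [-0.001, 0.975, -0.222], [-1.0, -0.0, 0.001]]
contact_force: [1.5, -1.2, -0.3]
width: 0.0605
```

Run:
```python
from h import *
go([.582,.039,.33],-4.2)
```

```text
t 2.15 p [ 0.4978 -0.1284  0.3303] yaw z -12.8 w 0.0605 F [ 1.5 -1.2 -0.3]
linear [0.0003 0.1819 0.0449] dr [-8.6  0.1  0. ]
```

Request:
drive_tool(
  targets=[
    {"dr":[-3,0,0],"linear":[0,0.04,0.01],"grip":0.06},
    {"dr":[-6,0,0],"linear":[0,0.08,0.02],"grip":0.06},
    {"dr":[-8.6,0,0],"linear":[0,0.12,0.03],"grip":0.06},
    {"dr":[-8.6,0,0],"linear":[0,0.16,0.04],"grip":0.06},
    {"dr":[-8.6,0,0],"linear":[0,0.182,0.045],"grip":0.06},
    {"dr":[-8.6,0,0],"linear":[0,0.182,0.045],"grip":0.06},
    {"dr":[-8.6,0,0],"linear":[0.02,0.182,0.045],"grip":0.06},
    {"dr":[-8.6,0,0],"linear":[0.045,0.182,0.045],"grip":0.06},
    {"dr":[-8.6,0,0],"linear":[0.068,0.182,0.045],"grip":0.06},
    {"dr":[-8.6,0,0],"linear":[0.068,0.182,0.045],"grip":0.06},
  ],
)

```text
time_s: 3.15
position: [0.5807, 0.0374, 0.2594]
eef_rot: [[-0.004, 0.075, 0.997], [-0.001, 0.997, -0.075], [-1.0, -0.002, -0.004]]
contact_force: [-0.2, -0.3, 0.7]
width: 0.0598
```

Run:
```python
from h import *
go([.582,.039,.262],-4.2)
cv2.imwrite('pics/w1.png',bot.get_image('wrist'))
```

```text
t 3.15 p [0.5807 0.0374 0.2594] yaw z -4.3 w 0.0598 F [-0.2 -0.3  0.7]
linear [-0.0026  0.0016  0.0011] dr [-0.1 -0.2  0.1]
```

View pics/w1.png

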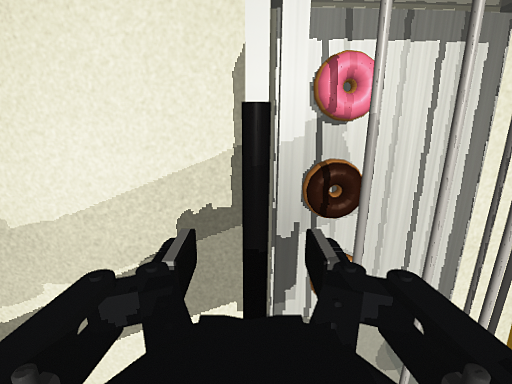

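Request:
drive_tool(
  targets=[
    {"dr":[0,0,0],"linear":[0,0,-0.012],"grip":0.06},
    {"dr":[0,0,0],"linear":[0,0,-0.024],"grip":0.06},
    {"dr":[0,0,0],"linear":[0.0,0,-0.034],"grip":0.06},
    {"dr":[0,0,0],"linear":[0.0,0,-0.044],"grip":0.06},
    {"dr":[0,0,0],"linear":[0.002,0,-0.054],"grip":0.06},
    {"dr":[0,0,0],"linear":[0.004,0,-0.064],"grip":0.06},
    {"dr":[0,0,0],"linear":[0.007,0,-0.074],"grip":0.06},
    {"dr":[0,0,0],"linear":[0.01,0,-0.084],"grip":0.06},
    {"dr":[0,0,0],"linear":[0.014,0,-0.094],"grip":0.06},
    {"dr":[0,0,0],"linear":[0.016,0,-0.1],"grip":0.06},
  ],
)

```text
time_s: 4.2
position: [0.4805, 0.0454, 0.2451]
eef_rot: [[-0.003, 0.075, 0.997], [-0.001, 0.997, -0.075], [-1.0, -0.002, -0.002]]
contact_force: [-0.6, -0.5, 0.7]
width: 0.0601
```

Request:
drive_tool(
  targets=[
    {"dr":[0,0,0],"linear":[-0.04,0,0],"grip":0.085},
    {"dr":[0,0,0],"linear":[-0.08,0,0],"grip":0.085},
    {"dr":[0,0,0],"linear":[-0.1,-0.03,0],"grip":0.085},
    {"dr":[0,0,0],"linear":[-0.1,-0.07,0],"grip":0.085},
    {"dr":[0,0,0],"linear":[-0.1,-0.11,0],"grip":0.085},
    {"dr":[0,0,0],"linear":[-0.1,-0.15,0],"grip":0.085},
    {"dr":[0,0,0],"linear":[-0.1,-0.19,0],"grip":0.085},
    {"dr":[0,0,0],"linear":[-0.1,-0.23,0],"grip":0.085},
    {"dr":[0,0,0],"linear":[-0.1,-0.26,0],"grip":0.085},
    {"dr":[0,0,0],"linear":[-0.1,-0.26,0],"grip":0.085},
  ],
)

```text
time_s: 5.2
position: [0.4599, -0.2182, 0.3448]
eef_rot: [[-0.004, 0.081, 0.997], [-0.002, 0.997, -0.081], [-1.0, -0.002, -0.004]]
contact_force: [-0.3, -0.4, -1.1]
width: 0.0852
```

Run:
```python
from h import *
cv2.imwrite('pics/s2.png',bot.get_image('scene'))
cv2.imwrite('pics/t2.png',bot.get_image('top'))
go([.509,-.327,.2],79.9)
```

```text
t 5.3 p [ 0.4612 -0.2138  0.3452] yaw z -4.3 w 0.0847 F [-0.9  0.7  0.4]
linear [ 0.1451 -0.1092  0.0566] dr [-84.2  -0.2  -0.1]
```

View pics/s2.png

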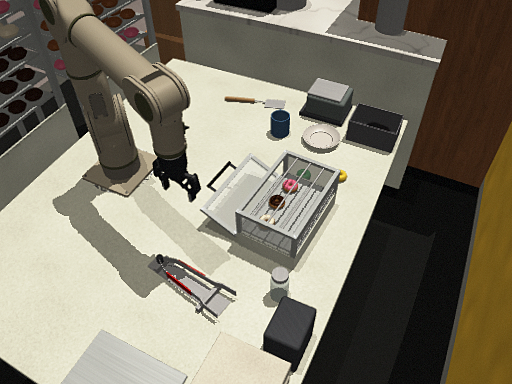

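View pics/t2.png

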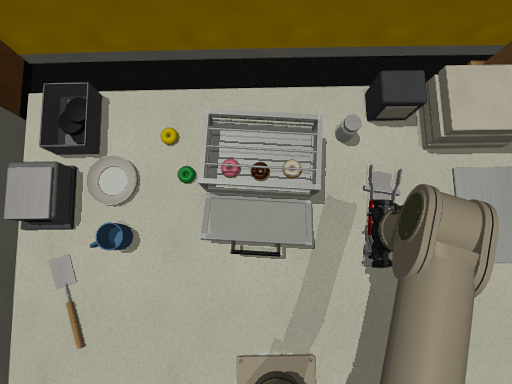

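Request:
drive_tool(
  targets=[
    {"dr":[-8,0,0],"linear":[0.01,-0.02,0.01],"grip":0.085},
    {"dr":[-16,0,0],"linear":[0.03,-0.04,0.02],"grip":0.085},
    {"dr":[-24,0,0],"linear":[0.04,-0.06,0.03],"grip":0.085},
    {"dr":[-32,0,0],"linear":[0.05,-0.08,0.04],"grip":0.085},
    {"dr":[-40,0,0],"linear":[0.06,-0.1,0.05],"grip":0.085},
    {"dr":[-48,0,0],"linear":[0.07,-0.109,0.0566],"grip":0.085},
    {"dr":[-56,0,0],"linear":[0.08,-0.109,0.0566],"grip":0.085},
    {"dr":[-64,0,0],"linear":[0.09,-0.109,0.0566],"grip":0.085},
    {"dr":[-72,0,0],"linear":[0.1,-0.109,0.0566],"grip":0.085},
    {"dr":[-80,0,0],"linear":[0.1,-0.109,0.0566],"grip":0.085},
  ],
)

```text
time_s: 6.3
position: [0.5093, -0.3247, 0.2437]
eef_rot: [[-0.004, -0.971, 0.24], [0.001, 0.24, 0.971], [-1.0, 0.004, 0.0]]
contact_force: [0.3, -0.4, -0.1]
width: 0.0849
```

Run:
```python
from h import *
go([.509,-.327,.2],79.9)
print(np.round(bot.get_state()['joint_pos'],2))
c=bot.get_calibration('wrist');im=bot.get_image('wrist')
cv2.imwrite('pics/w3.png',im)
a=np.radians(-10.1);g=np.array([.509,-.327]);u=np.array([np.cos(a),np.sin(a)]);v=np.array([-u[1],u[0]])
for n,x,y in [('pivot',-.11,0),('sl',-.05,.026),('sr',-.05,-.026),('fl',.055,.032),('fr',.055,-.032)]:
    print(n,proj(c,np.r_[g+u*x+v*y,.052]).round())
```

```text
t 6.3 p [ 0.5093 -0.3247  0.2437] yaw z 76.1 w 0.0849 F [ 0.3 -0.4 -0.1]
linear [ 0.0437 -0.0004 -0.0023] dr [-3.8  0.  -0.3]
[ 0.9   0.37 -0.51  1.57  0.19  1.25  1.69]
pivot [[240.  68.]]
sl [[272. 135.]]
sr [[217. 138.]]
fl [[283. 237.]]
fr [[221. 241.]]
```

View pics/w3.png

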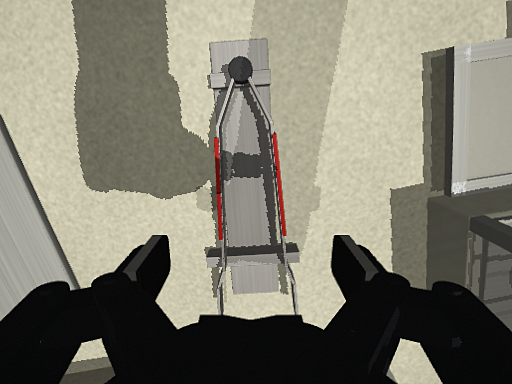

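Request:
drive_tool(
  targets=[
    {"dr":[-3.8,0,-0.3],"linear":[0,0,-0.0023],"grip":0.085},
    {"dr":[-3.8,0,-0.3],"linear":[0.02,0,-0.0023],"grip":0.085},
    {"dr":[-3.8,0,-0.3],"linear":[0.05,0,-0.0023],"grip":0.085},
    {"dr":[-3.8,0,-0.3],"linear":[0.08,0,-0.0023],"grip":0.085},
    {"dr":[-3.8,0,-0.3],"linear":[0.09,0,-0.0023],"grip":0.085},
    {"dr":[-3.8,0,-0.3],"linear":[0.1,0,-0.0023],"grip":0.085},
    {"dr":[-3.8,0,-0.3],"linear":[0.1,0,-0.0023],"grip":0.085},
    {"dr":[-3.8,0,-0.3],"linear":[0.1,0,-0.0023],"grip":0.085},
    {"dr":[-3.8,0,-0.3],"linear":[0.1,0,-0.0023],"grip":0.085},
    {"dr":[-3.8,0,-0.3],"linear":[0.1,0,-0.0023],"grip":0.085},
  ],
)

```text
time_s: 7.35
position: [0.509, -0.3273, 0.1454]
eef_rot: [[0.003, -0.986, 0.167], [-0.001, 0.167, 0.986], [-1.0, -0.003, -0.001]]
contact_force: [-0.2, 0.7, -0.4]
width: 0.085
```

Run:
```python
from h import *
go([.509,-.327,.09],79.9)
im=bot.get_image('wrist')
cv2.imwrite('pics/w4.png',im)
```

```text
t 7.35 p [ 0.509  -0.3273  0.1454] yaw z 80.4 w 0.085 F [-0.2  0.7 -0.4]
linear [0.0554 0.0002 0.0003] dr [ 0.5 -0.   0.2]
```

View pics/w4.png

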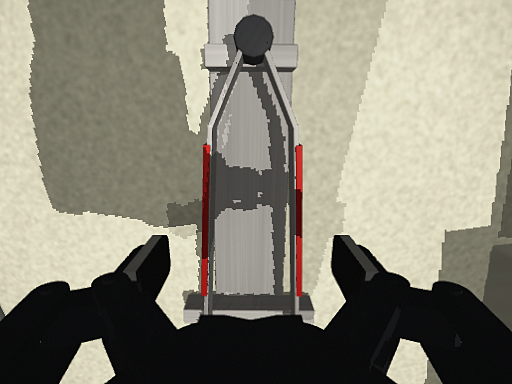

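Request:
drive_tool(
  squeeze=30,
  targets=[
    {"dr":[0.5,0,0.2],"linear":[0.015,0,0],"grip":0.085},
    {"dr":[0.5,0,0.2],"linear":[0.03,0,0],"grip":0.085},
    {"dr":[0.5,0,0.2],"linear":[0.045,0,0],"grip":0.085},
    {"dr":[0.5,0,0.2],"linear":[0.055,0,0],"grip":0.085},
    {"dr":[0.5,0,0.2],"linear":[0.055,0,0],"grip":0.085},
    {"dr":[0.5,0,0.2],"linear":[0.055,0,0],"grip":0.075},
    {"dr":[0.5,0,0.2],"linear":[0.055,0,0],"grip":0.067},
    {"dr":[0.5,0,0.2],"linear":[0.055,0,0],"grip":0.064},
    {"dr":[0.5,0,0.2],"linear":[0.055,0,0],"grip":0.061},
    {"dr":[0.5,0,0.2],"linear":[0.055,0,0],"grip":0.061},
  ],
)

```text
time_s: 8.4
position: [0.51, -0.3277, 0.0919]
eef_rot: [[0.001, -0.984, 0.175], [-0.002, 0.175, 0.984], [-1.0, -0.002, -0.002]]
contact_force: [-1.0, 0.4, 8.3]
width: 0.0611
```

Run:
```python
from h import *
go([.509,-.327,.09],79.9)
im=bot.get_image('wrist')
cv2.imwrite('pics/w5.png',im)
```

```text
t 8.4 p [ 0.51   -0.3277  0.0919] yaw z 79.9 w 0.0611 F [-1.   0.4  8.3]
linear [0.0019 0.0011 0.0005] dr [-0.  -0.1  0.1]
```

View pics/w5.png

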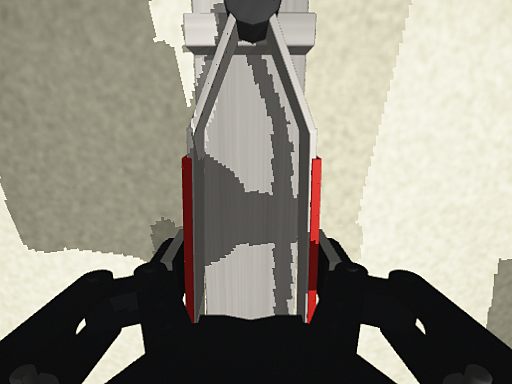

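Request:
drive_tool(
  targets=[
    {"dr":[0,0,0],"linear":[-0.003,0,0],"grip":0.061},
    {"dr":[0,0,0],"linear":[-0.008,0,0],"grip":0.061},
    {"dr":[0,0,0],"linear":[-0.016,0,0],"grip":0.061},
    {"dr":[0,0,0],"linear":[-0.026,0,0],"grip":0.061},
    {"dr":[0,0,0],"linear":[-0.038,0,0],"grip":0.061},
    {"dr":[0,0,0],"linear":[-0.05,0,0],"grip":0.061},
    {"dr":[0,0,0],"linear":[-0.062,0,0],"grip":0.061},
    {"dr":[0,0,0],"linear":[-0.076,0,0],"grip":0.061},
    {"dr":[0,0,0],"linear":[-0.088,0,0],"grip":0.061},
    {"dr":[0,0,0],"linear":[-0.1,0,0],"grip":0.061},
  ],
)

```text
time_s: 9.45
position: [0.5098, -0.3275, 0.1931]
eef_rot: [[0.002, -0.984, 0.175], [-0.002, 0.175, 0.984], [-1.0, -0.002, -0.002]]
contact_force: [0.3, -0.1, -1.6]
width: 0.0614
```

Run:
```python
from h import *
go([.45,-.1,.21],85.8)
s=bot.get_image('scene')
cv2.imwrite('pics/s6.png',cv2.resize(s[180:340,100:313],None,fx=3.5,fy=3.5,interpolation=cv2.INTER_CUBIC))
cv2.imwrite('pics/w6.png',bot.get_image('wrist'))
```

```text
t 9.45 p [ 0.5098 -0.3275  0.1931] yaw z 79.9 w 0.0614 F [ 0.3 -0.1 -1.6]
linear [-0.0174  0.0988  0.2134] dr [-5.9 -0.1  0.1]
```

View pics/s6.png

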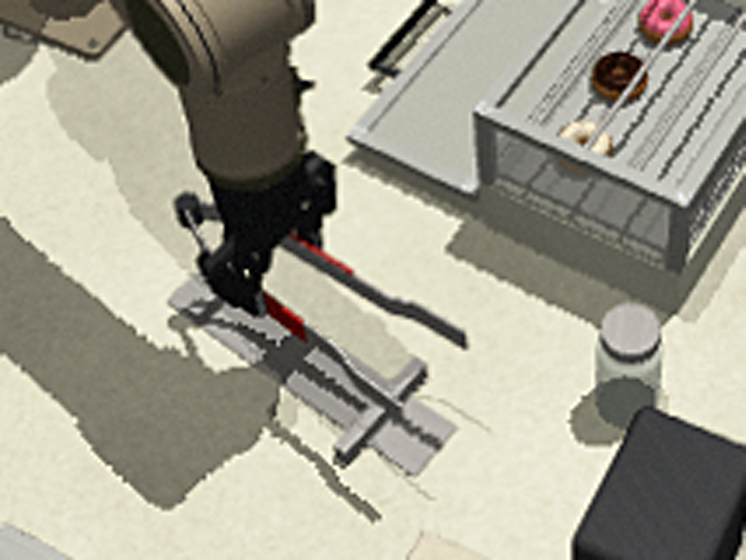

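View pics/w6.png

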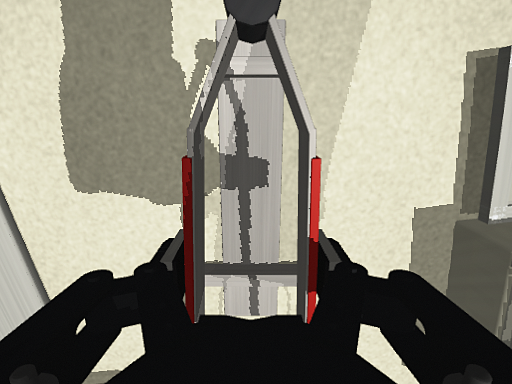

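Run:
```python
from h import *
c=bot.get_calibration('wrist');s=bot.get_state();R=np.array(s['eef_rot']);p=np.array(s['position'])
Rct=c['R']@R; tc=c['R']@p+c['t']   # cam = Rct*tool + tc
R1=np.array([[-0.004,.075,.997],[-.001,.997,-.075],[-1,-.002,-.004]]);p1=np.array([.5807,.0374,.2594])
c1=dict(c);c1['R']=Rct@R1.T;c1['t']=tc-c1['R']@p1
print('w1 pink, choc',back(c1,[(347,85.5),(333,188)],.09))
im=bot.get_image('top')
for q in ['pink_doughnut','door','white_doughnut','chocolate_doughnut']:
  for d in bot.silhouettes('top',q)[:3]: print(q,d['conf'],np.round(d['box'],1))
cs=bot.get_calibration('scene')
print('scene pink', back(cs,(289.5,186),.09))
sc=bot.get_image('scene');ct=bot.get_calibration('top')
for n,i in(('s',sc),('t',im)):
    hsv=cv2.cvtColor(i,cv2.COLOR_BGR2HSV);m=(hsv[...,0]>158)&(hsv[...,0]<177)&(hsv[...,1]>70)&(hsv[...,2]>90);m[:,:220]=0;m[220:]=0;m[:150]=0;m[:,310:]=0
    ys,xs=np.nonzero(m);print(n,len(xs),xs.min(),xs.max(),ys.min(),ys.max());uv=((xs.min()+xs.max())/2,(ys.min()+ys.max())/2)
    print(back(cs if n=='s' else ct,uv,.094))
go([.408,.1386,.28],85.8)
# door: front edge check
al=-.0737;O=np.array([.5958,.0373]);Rr=np.array([[np.cos(al),-np.sin(al)],[np.sin(al),np.cos(al)]])
for y in(-.065,.065): print('bar expected open',proj(ct,np.r_[O+Rr@[-.191,y],.03]).round(1))
cv2.imwrite('pics/t7.png',cv2.resize(im[100:280,180:420],None,fx=3,fy=3,interpolation=cv2.INTER_CUBIC))
```

```text
w1 pink, choc [[0.66558492 0.12263042 0.09      ]
 [0.65430812 0.03617238 0.09      ]]
pink_doughnut 0.73 [186.8 171.9  16.4  19.9]
pink_doughnut 0.72 [229.2 170.8  18.7  19.4]
pink_doughnut 0.65 [169.6 135.7  14.7  14.5]
door 0.81 [256.3 226.4 104.8  65.9]
white_doughnut 0.68 [396.  209.2  34.3 105.7]
white_doughnut 0.54 [290.4 170.3  15.1  15.8]
chocolate_doughnut 0.68 [259.7 169.1  14.2  20.8]
scene pink [[0.6659583  0.11870063 0.09      ]]
s 92 283 296 179 189
[[0.66351085 0.12398571 0.094     ]]
t 172 222 238 159 175
[[0.66681437 0.11991111 0.094     ]]
t 9.85 p [ 0.5095 -0.3273  0.1912] yaw z 79.9 w 0.0612 F [-1.2  0.1 -1.4]
linear [-0.0894  0.1817  0.4408] dr [-5.9 -0.1  0. ]
bar expected open [[276.8 257.7]]
bar expected open [[233.5 255.3]]
```

View pics/t7.png

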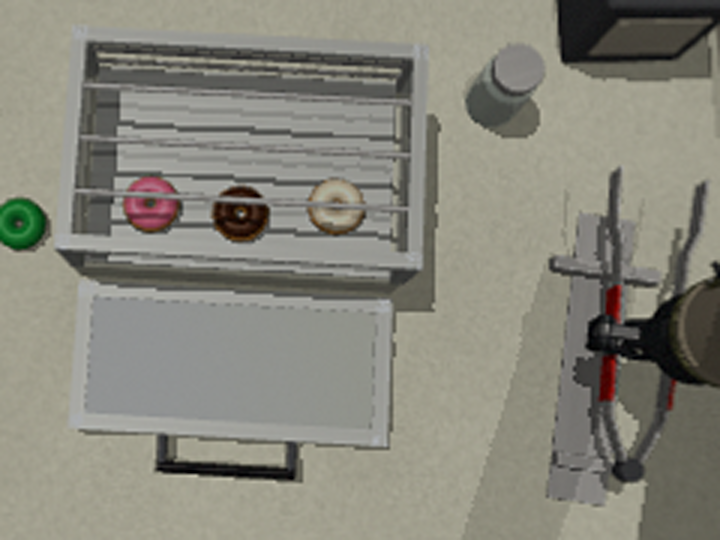

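Request:
drive_tool(
  targets=[
    {"dr":[0,0,0],"linear":[-0.025,0.01,0.01],"grip":0.061},
    {"dr":[0,0,0],"linear":[-0.055,0.025,0.03],"grip":0.061},
    {"dr":[-1,0,0],"linear":[-0.085,0.045,0.055],"grip":0.061},
    {"dr":[-2,0,0],"linear":[-0.09,0.065,0.09],"grip":0.061},
    {"dr":[-2,0,0],"linear":[-0.09,0.085,0.125],"grip":0.061},
    {"dr":[-3,0,0],"linear":[-0.09,0.105,0.16],"grip":0.061},
    {"dr":[-3,0,0],"linear":[-0.09,0.125,0.195],"grip":0.061},
    {"dr":[-4,0,0],"linear":[-0.09,0.145,0.23],"grip":0.061},
    {"dr":[-4,0,0],"linear":[-0.09,0.165,0.265],"grip":0.061},
    {"dr":[-5,0,0],"linear":[-0.09,0.18,0.3],"grip":0.061},
  ],
)

```text
time_s: 10.85
position: [0.3838, 0.0012, 0.2804]
eef_rot: [[-0.0, -0.996, 0.089], [-0.002, 0.089, 0.996], [-1.0, -0.0, -0.002]]
contact_force: [1.0, -0.0, -1.3]
width: 0.061
```

Run:
```python
from h import *
go([.408,.140,.28],85.8)
```

```text
t 10.85 p [0.3838 0.0012 0.2804] yaw z 84.9 w 0.061 F [ 1.  -0.  -1.3]
linear [ 0.0002 -0.0118  0.1405] dr [-0.9 -0.1  0. ]
```

Request:
drive_tool(
  targets=[
    {"dr":[-0.9,0,0],"linear":[0,0,0.03],"grip":0.061},
    {"dr":[-0.9,0,0],"linear":[0,-0.003,0.06],"grip":0.061},
    {"dr":[-0.9,0,0],"linear":[0,-0.006,0.09],"grip":0.061},
    {"dr":[-0.9,0,0],"linear":[0.01,-0.01,0.12],"grip":0.061},
    {"dr":[-0.9,0,0],"linear":[0.03,-0.012,0.1405],"grip":0.061},
    {"dr":[-0.9,0,0],"linear":[0.06,-0.012,0.1405],"grip":0.061},
    {"dr":[-0.9,0,0],"linear":[0.09,-0.012,0.1405],"grip":0.061},
    {"dr":[-0.9,0,0],"linear":[0.115,-0.012,0.1405],"grip":0.061},
    {"dr":[-0.9,0,0],"linear":[0.12,-0.012,0.1405],"grip":0.061},
    {"dr":[-0.9,0,0],"linear":[0.12,-0.012,0.1405],"grip":0.061},
  ],
)

```text
time_s: 11.85
position: [0.4078, 0.1399, 0.16]
eef_rot: [[-0.002, -0.997, 0.073], [-0.001, 0.073, 0.997], [-1.0, 0.002, -0.002]]
contact_force: [0.0, -0.2, -0.5]
width: 0.0611
```

Run:
```python
from h import *
go([.408,.140,.148],85.8)
s=bot.get_image('scene');t=bot.get_image('top')
cv2.imwrite('pics/s8.png',cv2.resize(s[120:270,180:370],None,fx=4,fy=4,interpolation=cv2.INTER_CUBIC))
cv2.imwrite('pics/t8.png',cv2.resize(t[100:280,150:390],None,fx=3,fy=3,interpolation=cv2.INTER_CUBIC))
cv2.imwrite('pics/w8.png',bot.get_image('wrist'))
```

```text
t 11.85 p [0.4078 0.1399 0.16  ] yaw z 85.8 w 0.0611 F [ 0.  -0.2 -0.5]
linear [ 0.012  -0.0002  0.0001] dr [ 0.  -0.1 -0.1]
```

View pics/s8.png

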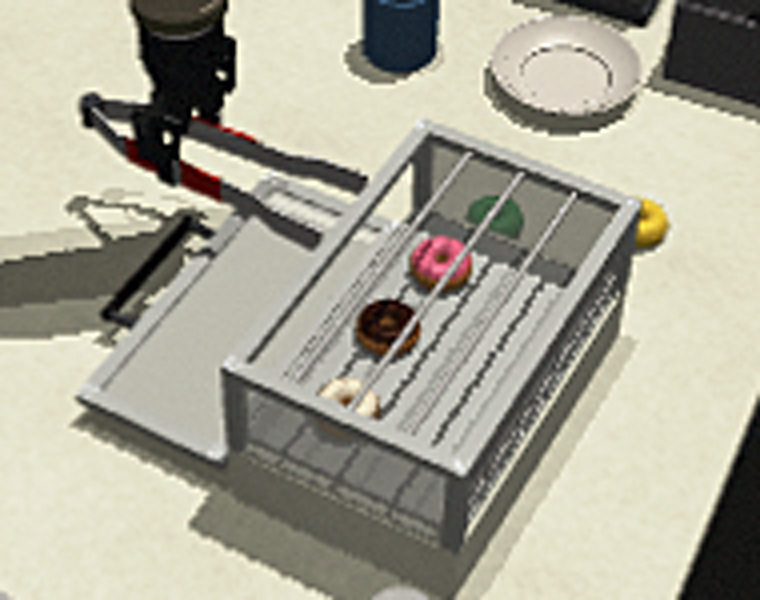

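View pics/t8.png

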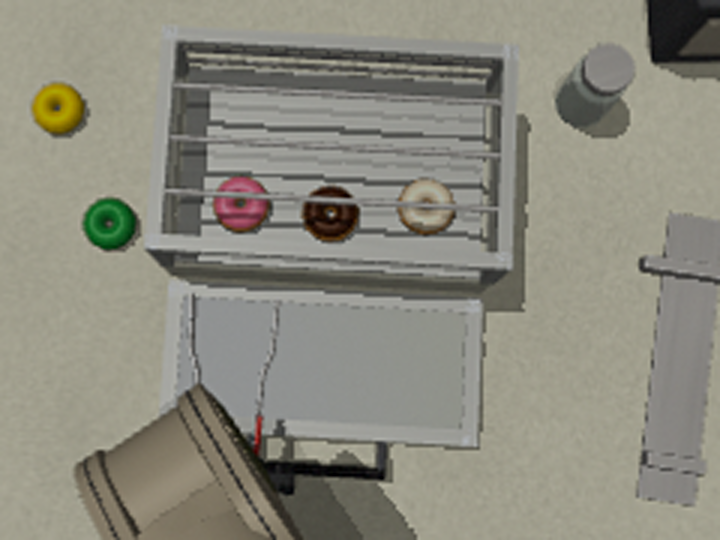

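View pics/w8.png

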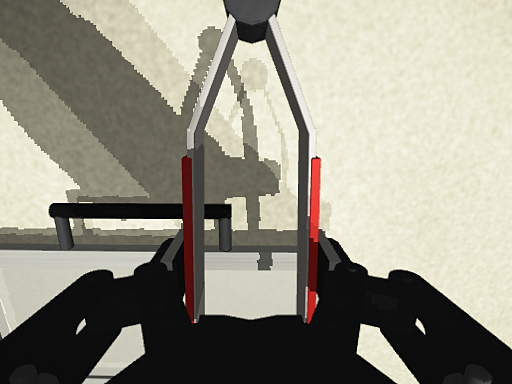

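Run:
```python
from h import *
ct=bot.get_calibration('top');cs=bot.get_calibration('scene')
u=np.array([.9973,-.0732,0]);v=np.array([.0732,.9973,0]);g=np.array([.4078,.1399,0])-u*.001
for y in(.0405,-.0405):
  X=g+u*.166+v*y
  print('top',(proj(ct,X+[0,0,.120])-[150,100])*3,'scene',(proj(cs,X+[0,0,.120])-[180,120])*4,(proj(cs,X+[0,0,.092])-[180,120])*4)
P=back(ct,np.array([(193,298),(276,307)])/3.+[150,100],.12);print(P,P.mean(0))
```

```text
top [[187.80886228 291.54080767]] scene [[367.77989654 172.75193473]] [[367.34194831 195.19425562]]
top [[273.837457   296.15417504]] scene [[322.5051268  228.94996222]] [[322.63842412 251.36850547]]
[[0.5691094  0.16335541 0.12      ]
 [0.55910687 0.08555324 0.12      ]] [0.56410813 0.12445433 0.12      ]
```

Request:
drive_tool(
  targets=[
    {"dr":[0,0,0],"linear":[0.005,0,0.002],"grip":0.061},
    {"dr":[0,0,0],"linear":[0.01,0,0.002],"grip":0.061},
    {"dr":[0,0,0],"linear":[0.01,-0.01,0.002],"grip":0.061},
    {"dr":[0,0,0],"linear":[0.01,-0.025,0.002],"grip":0.061},
    {"dr":[0,0,0],"linear":[0.01,-0.04,0.002],"grip":0.061},
    {"dr":[0,0,0],"linear":[0.01,-0.055,0.002],"grip":0.061},
    {"dr":[0,0,0],"linear":[0.01,-0.06,0.002],"grip":0.061},
    {"dr":[0,0,0],"linear":[0.01,-0.06,0.002],"grip":0.061},
    {"dr":[0,0,0],"linear":[0.01,-0.06,0.002],"grip":0.061},
    {"dr":[0,0,0],"linear":[0.01,-0.06,0.002],"grip":0.061},
  ],
)

```text
time_s: 13.0
position: [0.4684, 0.1377, 0.1515]
eef_rot: [[0.002, -0.997, 0.073], [-0.002, 0.073, 0.997], [-1.0, -0.002, -0.002]]
contact_force: [-0.2, 0.2, -0.9]
width: 0.0613
```

Run:
```python
from h import *
go([.5293,.133,.150],85.8)
s=bot.get_image('scene');t=bot.get_image('top')
cv2.imwrite('pics/s9.png',cv2.resize(s[140:230,230:330],None,fx=6,fy=6,interpolation=cv2.INTER_CUBIC))
cv2.imwrite('pics/t9.png',cv2.resize(t[100:220,180:340],None,fx=5,fy=5,interpolation=cv2.INTER_CUBIC))
```

```text
t 13.0 p [0.4684 0.1377 0.1515] yaw z 85.8 w 0.0613 F [-0.2  0.2 -0.9]
linear [ 0.0016 -0.061  -0.0002] dr [ 0.  -0.1  0.1]
```

View pics/s9.png

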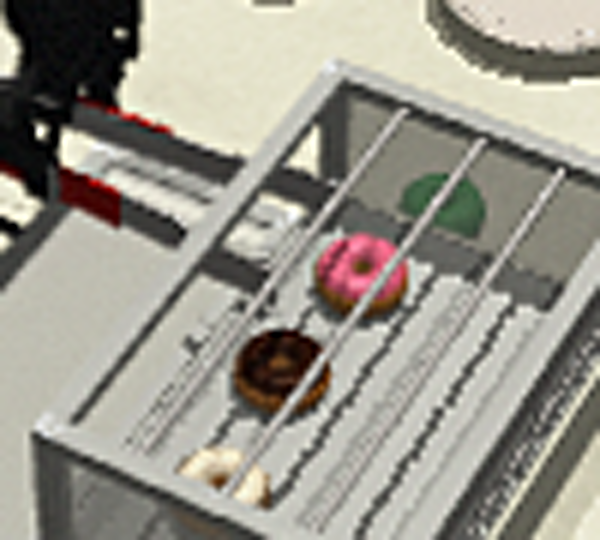

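View pics/t9.png

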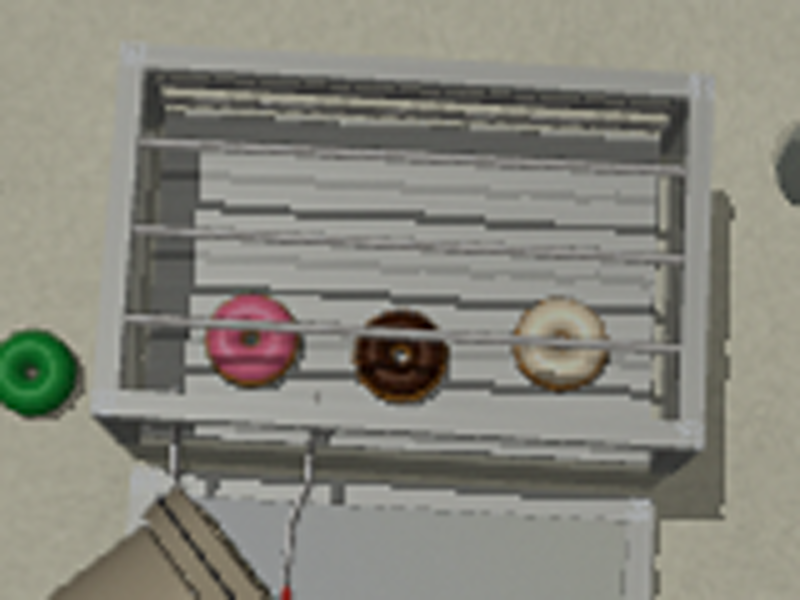

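Request:
drive_tool(
  targets=[
    {"dr":[0,0,0],"linear":[0.001,-0.01,0],"grip":0.061},
    {"dr":[0,0,0],"linear":[0.001,-0.02,0],"grip":0.061},
    {"dr":[0,0,0],"linear":[0.001,-0.03,0],"grip":0.061},
    {"dr":[0,0,0],"linear":[0.001,-0.04,0],"grip":0.061},
    {"dr":[0,0,0],"linear":[0.001,-0.05,0],"grip":0.061},
    {"dr":[0,0,0],"linear":[0.001,-0.056,0],"grip":0.061},
    {"dr":[0,0,0],"linear":[0.001,-0.061,0],"grip":0.061},
    {"dr":[0,0,0],"linear":[0.001,-0.061,0],"grip":0.061},
    {"dr":[0,0,0],"linear":[0.001,-0.061,0],"grip":0.061},
    {"dr":[0,0,0],"linear":[0.001,-0.061,0],"grip":0.061},
  ],
)

```text
time_s: 14.1
position: [0.5291, 0.1332, 0.1507]
eef_rot: [[0.002, -0.997, 0.073], [-0.003, 0.073, 0.997], [-1.0, -0.002, -0.002]]
contact_force: [-0.8, -0.5, -1.3]
width: 0.0616
```

Run:
```python
from h import *
go([.5293,.133,.150],85.8)
s=bot.get_image('scene');t=bot.get_image('top')
cv2.imwrite('pics/s10.png',cv2.resize(s[140:230,230:330],None,fx=6,fy=6,interpolation=cv2.INTER_CUBIC))
cv2.imwrite('pics/t10.png',cv2.resize(t[100:220,180:340],None,fx=5,fy=5,interpolation=cv2.INTER_CUBIC))
```

```text
t 14.1 p [0.5291 0.1332 0.1507] yaw z 85.8 w 0.0616 F [-0.8 -0.5 -1.3]
linear [ 0.0007 -0.0002 -0.0002] dr [ 0.  -0.1  0.1]
```

View pics/s10.png

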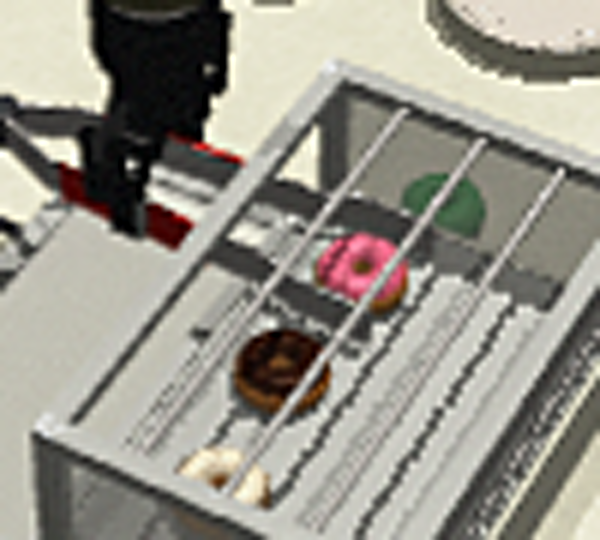

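View pics/t10.png

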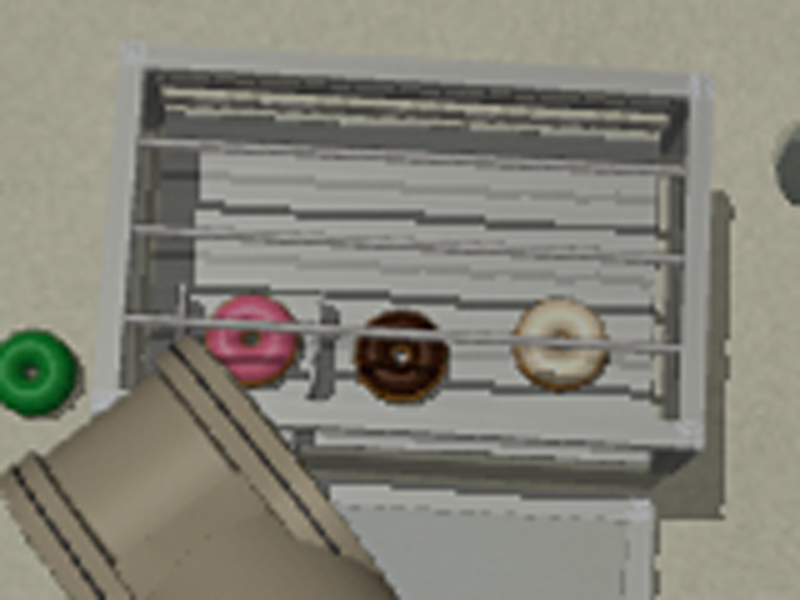

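Request:
drive_tool(
  squeeze=30,
  targets=[
    {"dr":[0,0,0],"linear":[0,0,0],"grip":0.059},
    {"dr":[0,0,0],"linear":[0,0,0],"grip":0.057},
    {"dr":[0,0,0],"linear":[0,0,0],"grip":0.055},
    {"dr":[0,0,0],"linear":[0,0,0],"grip":0.053},
    {"dr":[0,0,0],"linear":[0,0,0],"grip":0.052},
    {"dr":[0,0,0],"linear":[0,0,0],"grip":0.05},
    {"dr":[0,0,0],"linear":[0,0,0],"grip":0.048},
    {"dr":[0,0,0],"linear":[0,0,0],"grip":0.046},
    {"dr":[0,0,0],"linear":[0,0,0],"grip":0.045},
    {"dr":[0,0,0],"linear":[0,0,0],"grip":0.045},
  ],
)

```text
time_s: 15.2
position: [0.5292, 0.1331, 0.1508]
eef_rot: [[0.002, -0.997, 0.073], [-0.003, 0.073, 0.997], [-1.0, -0.002, -0.003]]
contact_force: [-0.3, -0.3, -0.9]
width: 0.0509
```

Run:
```python
from h import *
go([.5293,.133,.150],85.8)
s=bot.get_image('scene');t=bot.get_image('top')
cv2.imwrite('pics/s11.png',cv2.resize(s[140:230,230:330],None,fx=6,fy=6,interpolation=cv2.INTER_CUBIC))
cv2.imwrite('pics/t11.png',cv2.resize(t[100:220,180:340],None,fx=5,fy=5,interpolation=cv2.INTER_CUBIC))
```

```text
t 15.2 p [0.5292 0.1331 0.1508] yaw z 85.8 w 0.0509 F [-0.3 -0.3 -0.9]
linear [ 0.0008 -0.0001 -0.0001] dr [ 0.  -0.1  0.1]
```

View pics/s11.png

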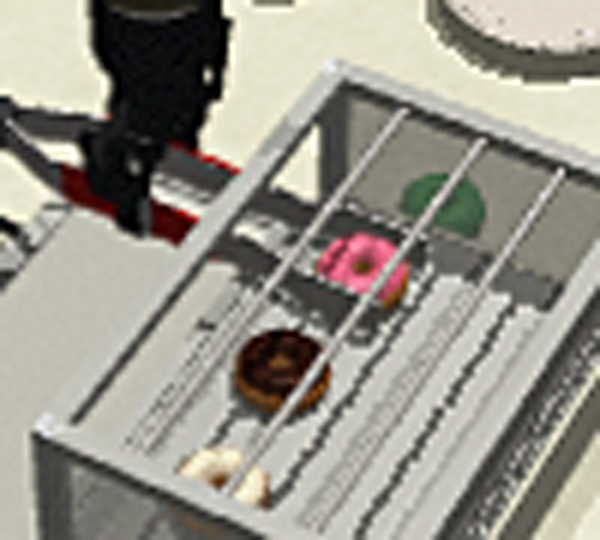

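View pics/t11.png

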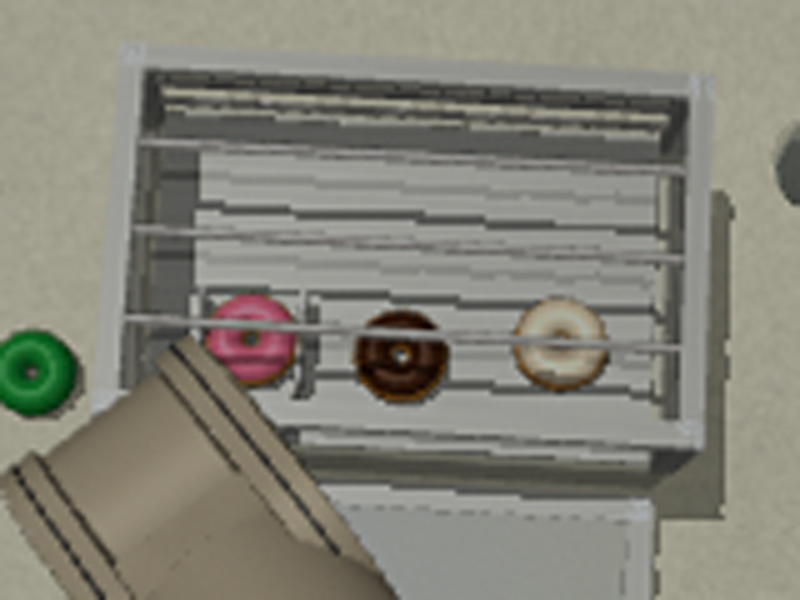

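Request:
drive_tool(
  targets=[
    {"dr":[0,0,0],"linear":[-0.003,0,0],"grip":0.045},
    {"dr":[0,0,0],"linear":[-0.006,0,0],"grip":0.045},
    {"dr":[0,0,0],"linear":[-0.01,0,0],"grip":0.045},
    {"dr":[0,0,0],"linear":[-0.014,0,0],"grip":0.045},
    {"dr":[0,0,0],"linear":[-0.018,0,0],"grip":0.045},
    {"dr":[0,0,0],"linear":[-0.022,0,0],"grip":0.045},
    {"dr":[0,0,0],"linear":[-0.025,0,0],"grip":0.045},
    {"dr":[0,0,0],"linear":[-0.025,0,0],"grip":0.045},
    {"dr":[0,0,0],"linear":[-0.025,0,0],"grip":0.045},
    {"dr":[0,0,0],"linear":[-0.025,0,0],"grip":0.045},
  ],
)

```text
time_s: 16.3
position: [0.5291, 0.1332, 0.1756]
eef_rot: [[0.002, -0.997, 0.073], [-0.003, 0.073, 0.997], [-1.0, -0.002, -0.003]]
contact_force: [-0.1, 0.3, -1.9]
width: 0.0513
```

Run:
```python
from h import *
go([.40,.143,.176],85.8)
s=bot.get_image('scene')
cv2.imwrite('pics/s12.png',cv2.resize(s[140:230,230:330],None,fx=6,fy=6,interpolation=cv2.INTER_CUBIC))
```

```text
t 16.3 p [0.5291 0.1332 0.1756] yaw z 85.8 w 0.0513 F [-0.1  0.3 -1.9]
linear [-0.0006  0.1294  0.0004] dr [ 0.  -0.1  0.1]
```

View pics/s12.png

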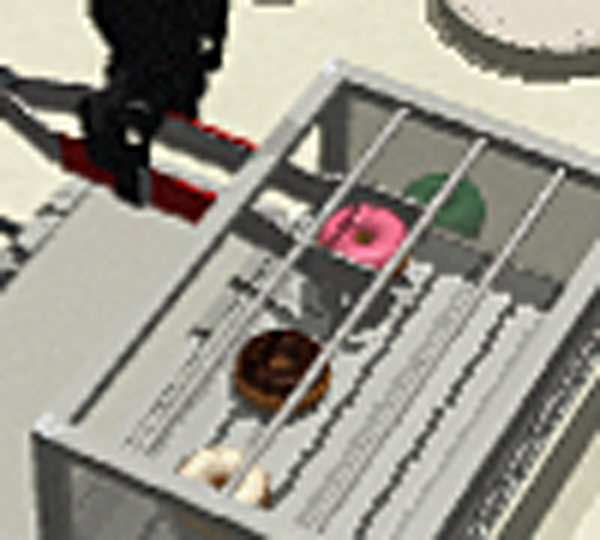

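Request:
drive_tool(
  targets=[
    {"dr":[0,0,0],"linear":[0,0.008,0],"grip":0.045},
    {"dr":[0,0,0],"linear":[0,0.02,0],"grip":0.045},
    {"dr":[0,0,0],"linear":[0,0.035,0],"grip":0.045},
    {"dr":[0,0,0],"linear":[0,0.05,0],"grip":0.045},
    {"dr":[0,0,0],"linear":[0,0.065,0],"grip":0.045},
    {"dr":[0,0,0],"linear":[0,0.08,0],"grip":0.045},
    {"dr":[0,0,0],"linear":[0,0.095,0],"grip":0.045},
    {"dr":[0,0,0],"linear":[0,0.11,0],"grip":0.045},
    {"dr":[0,0,0],"linear":[0,0.122,0],"grip":0.045},
    {"dr":[0,0,0],"linear":[0,0.128,0],"grip":0.045},
  ],
)

```text
time_s: 17.35
position: [0.3997, 0.1424, 0.175]
eef_rot: [[0.001, -0.997, 0.072], [-0.005, 0.072, 0.997], [-1.0, -0.002, -0.004]]
contact_force: [0.4, 0.4, -0.9]
width: 0.0509
```

Request:
drive_tool(
  targets=[
    {"dr":[0,0,0],"linear":[0,0,0],"grip":0.045},
    {"dr":[0,0,0],"linear":[-0.006,0,0],"grip":0.045},
    {"dr":[0,0,0],"linear":[-0.015,0,0],"grip":0.045},
    {"dr":[0,0,0],"linear":[-0.026,0,0],"grip":0.045},
    {"dr":[0,0,0],"linear":[-0.038,0,0],"grip":0.045},
    {"dr":[0,0,0],"linear":[-0.05,0,0],"grip":0.045},
    {"dr":[0,0,0],"linear":[-0.062,0,0],"grip":0.045},
    {"dr":[0,0,0],"linear":[-0.072,0,0],"grip":0.045},
    {"dr":[0,0,0],"linear":[-0.078,0,0],"grip":0.045},
    {"dr":[0,0,0],"linear":[-0.08,0,0],"grip":0.045},
  ],
)

```text
time_s: 18.35
position: [0.3998, 0.1428, 0.2556]
eef_rot: [[0.002, -0.997, 0.072], [-0.005, 0.072, 0.997], [-1.0, -0.003, -0.005]]
contact_force: [0.2, -0.1, -1.8]
width: 0.0506
```

Request:
drive_tool(
  targets=[
    {"dr":[0,0,0],"linear":[0,0,0],"grip":0.045},
    {"dr":[0,0,0],"linear":[0,0,0],"grip":0.045},
    {"dr":[0,0,0],"linear":[0,0,0],"grip":0.045},
    {"dr":[0,0,0],"linear":[0,0,0],"grip":0.045},
    {"dr":[0,0,0],"linear":[0,0,0],"grip":0.045},
    {"dr":[0,0,0],"linear":[0,0,0],"grip":0.045},
    {"dr":[0,0,0],"linear":[0,0,0],"grip":0.045},
    {"dr":[0,0,0],"linear":[0,0,0],"grip":0.045},
    {"dr":[0,0,0],"linear":[0,0,0],"grip":0.045},
    {"dr":[0,0,0],"linear":[0,0,0],"grip":0.045},
  ],
)

```text
time_s: 19.35
position: [0.3998, 0.1428, 0.2557]
eef_rot: [[0.002, -0.997, 0.073], [-0.005, 0.072, 0.997], [-1.0, -0.003, -0.005]]
contact_force: [-0.3, 0.3, -2.5]
width: 0.051
```

Run:
```python
from h import *
go([.40,.143,.256],85.8)
s=bot.get_image('scene');t=bot.get_image('top')
cv2.imwrite('pics/s13.png',cv2.resize(s[110:280,180:380],None,fx=3.5,fy=3.5,interpolation=cv2.INTER_CUBIC))
cv2.imwrite('pics/t13.png',cv2.resize(t[90:290,80:340],None,fx=3,fy=3,interpolation=cv2.INTER_CUBIC))
cs=bot.get_calibration('scene')
hsv=cv2.cvtColor(s,cv2.COLOR_BGR2HSV);m=((hsv[...,0]>158)&(hsv[...,0]<177)&(hsv[...,1]>70)&(hsv[...,2]>90)).astype(np.uint8);m[:110]=0;m[250:]=0
n,l,st,ce=cv2.connectedComponentsWithStats(m)
for i in range(1,n):
  if st[i,4]>20: print(st[i],ce[i])
X=np.array([.401+.139*.997,.1425-.0102,0])
for z in(.19,.20,.21): print(z,proj(cs,X+[0,0,z]))
```

```text
t 19.35 p [0.3998 0.1428 0.2557] yaw z 85.8 w 0.051 F [-0.3  0.3 -2.5]
linear [-0.0003 -0.0002  0.0002] dr [ 0.  -0.3  0.2]
[251 144  14  11 100] [258.01 148.63]
0.19 [[258.38837671 151.84437533]]
0.2 [[258.36539355 149.67057433]]
0.21 [[258.34218913 147.47646548]]
```

View pics/s13.png

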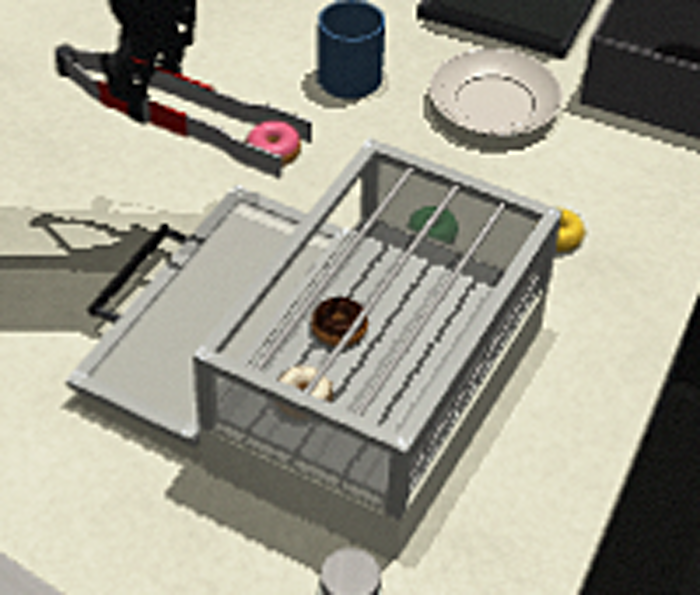

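View pics/t13.png

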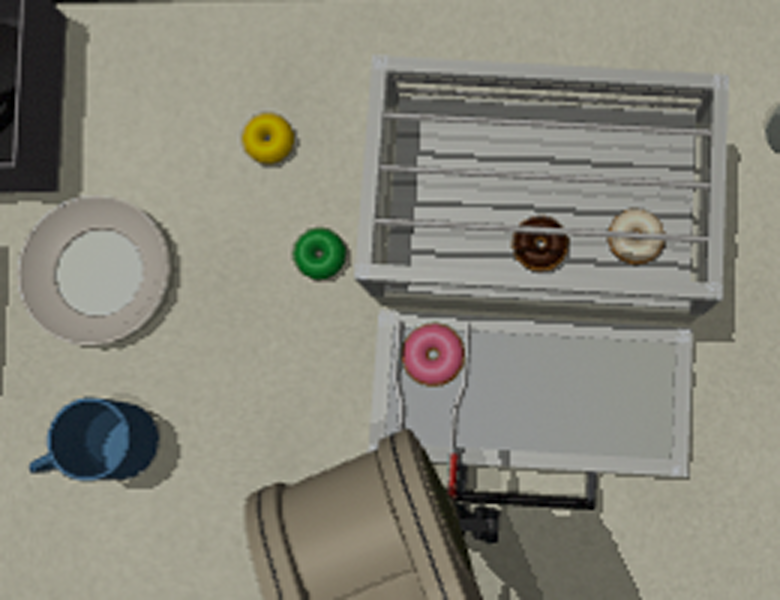

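```bash
python3 -c "
from cell import bot
print(bot.finish_job())"
```

```text
the job is handed in; nothing more can be done
None
```

I handed the job in at 19.4 s of the 69 s limit, and `finish_job()` gave no verdict. I hooked the door bar between the open fingers and pulled it until the door sank open. I then picked up the tongs by the sleeves, closed them on the pink doughnut, lifted it, drew it out through the front and raised it.

**Last checks**
- **Doughnut:** the final pictures show it in the jaws, with its underside about 0.18 m above the table and its centre about 64 mm in front of the case.
- **Grip:** after a 1 s hold the finger opening was steady at 51 mm, with about 2 N of load on the wrist.
- **Door:** it lies flat, and its bar shows within about a pixel of where it should be when fully open.
- **Other objects:** the brown and white doughnuts and the mug show no visible shift. I did not measure these to the millimetre.

**Disagreement:** before the tongs went into the case, the top camera put the jaws about 6–8 mm short of my estimate and about 4 mm off to one side. I advanced 2 mm further than planned and shifted 2 mm sideways, and the grip seated normally. No check failed.

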